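# Scan the shelf labels at the herb counter

## Robot

A 6-joint arm with a two-finger parallel gripper is mounted at the origin on the work surface. World frame = base frame: x ahead of the robot, y to its left, z up, the work surface at z = 0. Lengths are in m, angles in rad, forces in N, time in s.
With the tool pointing down it reaches from about 0.35 to 0.85 m from the base axis. Payload 8.1 kg.
Tool frame: the origin (TCP) lies at the very end of the fingers, on their centre line; the grasp point (between the pads) lies 19 mm behind it; z points along the fingers, y is the direction in which the jaws open and shut (so a half turn about z gives the same grasp; the last joint's range is limited). The gripper opens to 93 mm and grips with 3 to 60 N. Pads are 15 mm wide; open, the fingers measure 128 mm over their backs; the gripper's body (75 mm by 188 mm) begins 65 mm behind the grasp point.
Start: joints at [-1.299, 0.13, 1.488, -0, 1.523, -0.085], TCP at [0.21, -0.562, 0.219] pointing down, gripper open.
Joint ranges: [-2.96, 2.96], [-0.89, 2.26], [0.02, 2.5], [-1.34, 4.48], [0, 2.73], [-2.66, 2.66]. Speed limits (rad/s): [2.39, 2.39, 2.79, 3.14, 3.14, 3.14].

## Interface

Orientations are given as a rotation vector (axis times angle).
In Python, from plant import * gives the robot as it stands.
- The arm moves only by the tool apply_moves, never from a script. Its argument "commands" is one flat list of numbers, 7 for each row, row after row: the shift along the world's x, y, z in cm, then the turn, a rotation vector about the world's x, y, z in rad, then the finger opening in cm, from 0 to 9.3. A call has 1 to 8 rows; each row shifts and turns the pose as measured when the row begins; what a row does not reach is not made up. A row lasts 1/8 s, in which the tool goes at most 62.5 mm and 10.7 degrees, less where a joint would pass 70% of its speed; a pose out of reach is approached as far as the arm can. A call with a gripper value outside its range is refused whole. The fingers move at their own pace and stop on an object; "squeeze" is the grip in N (left out, the last holds). Time passes only in rows, so rows that do not move let the fingers close. It gives the time, the measured TCP pose, the force and the opening at its end, in the units of the state.
- read_state(): the state, without advancing time (a new reading comes with each control period).
- read_camera(name): name is "scene" or "top" or "wrist"; returns (picture, depth): 384x512x3 uint8, blue, green, red; 384x512 float32, m along the optical axis (not along the pixel's ray), 0 where there is no reading.
- camera_model(name): a dict with "intrinsics" (3x3 intrinsics, pixels), "dist_coeffs" ([k1, k2, p1, p2, k3] as OpenCV has them; the pictures are not rectified), "R" (3x3) and "t" (3): a world point X has camera coordinates R X + t. Camera axes: x right, y down, z forward; pixel columns grow to the right and rows downward; lengths in m; the calibration is good to about 2 mm. A picture is of the moment at which its call begins: read the wrist's pose just before it. camera_model takes no time and is no camera call; for the wrist camera it gives the pose at the moment of the call.
- close_job(): hands the job in, once; it reports no verdict.
Trained networks look in the newest picture that a camera, given by its name, has taken for a name from the list of things; names that differ only in an ending like _2 or _b are one class to them, and where a whole thing is asked for, a point or a joint stands for the part that bears it (a point fixed in the world has none). Each returns a list of dicts, best first, with "conf" (0 to 1); they miss things now and then, are a little off and sometimes report something else, mostly with a low value. They report only what shows in the picture. A call takes as long as a camera call.
- find_in(query, camera): "point" ([x, y, z] in m, in the coordinates of the camera as it stood for that picture, good to about 4 mm: the middle of the surface that is visible of it).
- cut_out(query, camera): "mask" (384x512 bool, what is visible of it).
- spot_point(query, camera): "point" ([x, y, z] in m, in the coordinates of the camera as it stood for that picture, good to about 4 mm: a listed point, or the origin of a listed thing).
The state is a dict: "t": time; "q": joint angles; "dq": joint speeds; "joint_torque": joint torques, N m; "tool_pos": TCP position; "orientation": TCP orientation; "force": force on the tool from outside, world axes, zero at the start; "wrist_torque": the same for the moment, N m; "opening": finger opening in m.
Only numpy, scipy, OpenCV 4.12 (cv2) and the standard library are available. Lean on these libraries where they do the work, as an engineer would, in place of code of your own. Each camera call takes 0.05 s, during which the arm holds its last target. There are 200 camera calls.

## Task

Stand the tall steel canister that blocks the tall bin in the white tray to clear the view. Then take the scanner from its cradle and read the slanted barcode label of the tall narrow bin first and of the low wide bin second, each time pointing the window squarely at the middle of the label from about 6 cm, the window's long side along the label's long side, and keeping it still for a good second and a half. Lay the scanner back in its cradle and let go, with nothing else on the counter pushed about or knocked over.

Things in the scene. Friction and masses are not known exactly. Their poses are not given: they have to be found in the camera images.
- tall_bin: Fixed plain wooden bin, 120 deep (x) x 90 wide (y), with a 45 degree slanted front: front wall 90 high, slope rising to 170 over the front 80 of the depth, then flat top (4 mm cap, 174). Origin: centre of its underside; front faces its -x, z up. The three containers on the counter swap places between starts.
- tall_label: Paper barcode label 36 (x) x 60 (y) x 1, at the middle of the tall bin's slope, centre 130 above the table. Origin: its centre; z points out of the label (45 degrees above horizontal), y along its long side, to the bin's +y.
- low_bin: Fixed plain wooden bin, 110 deep (x) x 150 wide (y), steep slanted front: front wall 30 high, slope rising to 115 over the front 40 of the depth, then flat top (4 mm cap, 119). Origin: centre of its underside; front faces its -x, z up.
- low_label: Paper barcode label 36 (x) x 60 (y) x 1, at the middle of the low bin's slope, centre 72 above the table. Origin: its centre; z points out of the label (25 degrees above horizontal), y along its long side, to the bin's +y.
- round_tin: Bystander: fixed round wooden tub, 104 in diameter, 105 high, with a label on its flat lid that is not to be read. Origin: centre of its underside.
- canister: Plain steel cylinder, loose, 54 in diameter, 200 high, about 0.3 kg. It stands 125 in front of the tall bin's centre (about 40 of free space between them), where the held scanner has to go. Origin: centre of its underside, z up.
- tray: Fixed white tray, 130 x 130 outside, 18 high, walls 4 thick, floor 4 above the table (122 x 122 inside). Origin: centre of its underside. The tray and the cradle swap sides between starts.
- cradle: Fixed black cradle: base plate 170 x 90 x 8 and two saddles 14 long at x = -60 and +40, saddle tops 60 above the table, each with side cheeks 12 higher and 40 apart. Between the saddles (86 long) the scanner's handle is free for fingers, with 52 of space below it. The scanner lies in it with x along the cradle's x (head towards +x). Origin: centre of its underside.
- scanner: Grey handheld scanner, loose, about 0.19 kg: straight handle 150 (x) x 28 (y) x 30 (z), at its +x end a head 36 x 46 x 55 bent 45 degrees down, centred at (85, 0, 0), lowest point 33 below the origin. Origin: middle of the handle's underside, 60 above the table in the cradle; z up there. Centre of mass within 35 of the middle: grip the handle's middle firmly.
- scan_head: The dark window on the end of the scanner's head, 24 x 38. Origin: window centre, at (104.4, 0, -19.4) in the scanner's frame; z is the beam, pointing out of the window, in the scanner's frame (0.707, 0, -0.707); y (its long side) is the scanner's y.
- grinder: Bystander: loose tall wooden grinder, 52 in diameter, 200 high, about 130 in front of the round tub's centre. Easily knocked over. Origin: centre of its underside.
- jar: Bystander: loose small jar, 40 in diameter, 95 high, on the near side of the canister (about 195 in front of the tall bin's centre). Origin: centre of its underside.
- mortar: Bystander: loose white bowl, 60 in diameter, 45 high, in front of the low bin (about 125 from its centre). Origin: centre of its underside.
- weight: Bystander: loose brass weight, 32 in diameter, 42 high, standing on the flat top of the low bin, 119 above the table. Origin: centre of its underside.

How it is judged:
By the outcome, as a careful person would: the job done as asked, in the order asked, and still so for the second after the job is handed in, with the robot touching nothing.
It also fails if it takes over 72 s, if anything falls off the work surface, if the arm or the gripper's body presses on something with over 40 N, if the wrist force passes 120 N, or if a joint passes its speed limit or range.

## Working session

There is one attempt and no reset: what is moved stays moved. The work goes in short steps, Python scripts to look and compute and a tool call to move; the robot and the scene stay as the last step left them, time stands still between calls to the robot, and variables do not carry over. Pictures are saved under pics/ and viewed, about 8 in all and at most 12, crops included, and the job is handed in when it is done.

Besides the shell and the picture viewer there is one more tool, called after ">>>" by a JSON object that holds its "name" and its "arguments". apply_moves: Moves the arm, as the interface text tells. Its arguments: {"type":"object","properties":{"commands":{"type":"array"},"squeeze":{"type":"number"}},"required":["commands"]}

```bash
ls; mkdir -p pics; cat > h.py <<'E'
from plant import *
import numpy as np, cv2
from scipy.spatial.transform import Rotation as Rn
def W(cam,p):
    m=camera_model(cam); return np.array(m["R"]).T@(np.asarray(p)-np.array(m["t"]))
def cloud(cam,d,mask=None):
    m=camera_model(cam); v,u=np.nonzero((d>0)&(mask if mask is not None else True))
    n=cv2.undistortPoints(np.stack([u,v],1).astype(float)[:,None],np.array(m["intrinsics"]),np.array(m["dist_coeffs"]))[:,0]
    z=d[v,u][:,None]; return (np.hstack([n*z,z])-np.array(m["t"]))@np.array(m["R"])
E
cat > a.py <<'E'
from h import *
print(read_state())
for c in ("scene","top"):
    im,d=read_camera(c); cv2.imwrite(f"pics/{c}0.png",im); np.savez(f"{c}0.npz",im=im,d=d)
    m=camera_model(c); print(c,"cam at",-np.array(m["R"]).T@np.array(m["t"]))
    for n in "tall_bin tall_label low_bin low_label round_tin canister tray cradle scanner scan_head grinder jar mortar weight".split():
        r=spot_point(n,c)
        print(n,[(np.round(W(c,k["point"]),3).tolist(),round(k["conf"],2)) for k in r[:3]])
E
python3 a.py
```

```text
pics
{'t': 0.0, 'q': array([-1.29940140e+00,  1.31147255e-01,  1.48925708e+00, -1.79998980e-05,
        1.52300043e+00, -8.53860671e-02]), 'dq': array([ 4.74598486e-04,  7.05047988e-06,  1.02435236e-03, -9.00528398e-05,
        4.63487870e-04, -1.06895667e-03]), 'joint_torque': array([-2.81548128e-03, -5.59846401e+01, -4.91766250e+01,  7.66469026e-02,
        3.55063076e-02, -2.03385421e-04]), 'tool_pos': array([ 0.20942714, -0.5616642 ,  0.21760795]), 'orientation': array([-3.08996309e+00, -5.57144043e-01,  2.92303539e-04]), 'force': array([-0.40411779, -0.44421964,  0.70080058]), 'wrist_torque': array([-0.04806541,  0.0216513 ,  0.00766918]), 'opening': 0.09296606676303117}
scene cam at [ 1.29132563 -0.23943614  0.72948528]
tall_bin [([0.641, 0.211, -0.001], 0.57)]
tall_label [([0.66, -0.007, -0.002], 0.52)]
low_bin [([0.661, -0.191, 0.003], 0.8), ([0.53, -0.204, 0.001], 0.65)]
low_label []
round_tin [([0.661, -0.004, -0.002], 0.63), ([0.515, -0.024, 0.002], 0.54)]
canister [([0.524, 0.181, -0.002], 0.6)]
tray []
cradle [([0.444, 0.395, -0.0], 0.83)]
scanner [([0.448, 0.392, 0.058]
[... 286 characters left out ...]
.46314885 0.00744477 1.28382484]
tall_bin [([0.639, 0.212, 0.003], 0.92)]
tall_label [([0.62, 0.206, 0.13], 0.82)]
low_bin [([0.44, -0.382, -0.001], 0.16)]
low_label [([0.625, -0.199, 0.072], 0.6)]
round_tin [([0.661, -0.004, 0.001], 0.63)]
canister [([0.525, 0.181, -0.001], 0.77)]
tray [([0.441, -0.381, 0.002], 0.88)]
cradle [([0.443, 0.394, -0.002], 0.66)]
scanner [([0.446, 0.394, 0.059], 0.69)]
scan_head []
grinder [([0.523, -0.025, -0.005], 0.71), ([0.639, 0.211, 0.005], 0.25)]
jar [([0.536, -0.204, 0.002], 0.72), ([0.453, 0.173, 0.003], 0.48), ([0.657, -0.192, -0.001], 0.26)]
mortar [([0.537, -0.199, 0.001], 0.79)]
weight [([0.676, -0.187, 0.121], 0.68), ([0.521, -0.023, -0.005], 0.68)]
```

View pics.

```bash
python3 - <<'E'
from h import *
a=cv2.imread("pics/scene0.png");b=cv2.imread("pics/top0.png")
cv2.imwrite("pics/t0.png",b)
# label and edges from top depth
z=np.load("top0.npz"); m=camera_model("top")
print(m["intrinsics"],m["R"])
d=z["d"]; im=z["im"]; full=np.zeros(d.shape+(3,));
P=cloud("top",d); v,u=np.nonzero(d>0); full[v,u]=P
bright=im.min(2)
for nm,c in (("tall",(0.62,.206,.13)),("low",(.625,-.199,.072))):
    s=(np.abs(full-np.array(c))<.045).all(2)
    print(nm,np.percentile(bright[s],[5,50,95]))
def rect(nm,s):
    p=full[s][:,:2]*1000; r=cv2.minAreaRect(p.astype(np.float32)); print(nm,s.sum(),r,'mean',p.mean(0))
X,Y,Z=full[...,0],full[...,1],full[...,2]
rect("talltop",(abs(Z-.174)<.005)&(X>.57)&(Y>.13)&(Y<.3))
rect("lowtop",(abs(Z-.119)<.005)&(X>.6)&(Y>-.3)&(Y<-.08))
rect("tin",(abs(Z-.105)<.005)&(X>.58)&(abs(Y)<.08))
rect("can",(abs(Z-.2)<.006)&(X<.57)&(Y>.13)&(Y<.25))
rect("grinder",(abs(Z-.2)<.02)&(X<.57)&(abs(Y)<.08))
rect("jar",(abs(Z-.095)<.006)&(X<.5)&(Y>.1)&(Y<.25))
rect("mortar",(Z>.035)&(Z<.06)&(X<.58)&(Y<-.13)&(Y>-.28))
rect("tray",(Z>.012)&(Z<.025)&(X<.6)&(Y<-.28)&(Y>-.5)&(X>.33))
rect("handle",(abs(Z-.09)<.006)&(X<.6)&(Y>.3))
rect("cradlebase",(abs(Z-.008)<.004)&(X<.6)&(Y>.32)&(Y<.48))
# slopes: normal directions
for nm,s in (("tallslope",(Z>.1)&(Z<.165)&(X>.56)&(Y>.17)&(Y<.25)&(X<.66)),("lowslope",(Z>.04)&(Z<.11)&(X>.59)&(X<.65)&(Y>-.26)&(Y<-.13))):
    p=full[s]; c=p.mean(0); n=np.linalg.svd(p-c)[2][2] if len(p)<4000 else None; print(nm,len(p),c,n)
E
```

```text
[[434.37250112   0.         261.60918398]
 [  0.         434.37250112 194.28777162]
 [  0.           0.           1.        ]] [[-0.01897033 -0.9998027  -0.00588966]
 [-0.99593367  0.01941515 -0.0879726 ]
 [ 0.08806959  0.00419684 -0.99610548]]
tall [ 87.8 123.  231. ]
low [ 81.   102.   193.85]
talltop 532 ((675.2081909179688, 217.57965087890625), (45.60275650024414, 89.62303161621094), 10.645572662353516) mean [676.18151594 218.29371162]
lowtop 1231 ((739.7123413085938, -178.41119384765625), (209.95018005371094, 154.1800994873047), 10.006875038146973) mean [ 677.23038949 -188.41657297]
tin 1089 ((720.3208618164062, -15.181640625), (102.61567687988281, 229.54092407226562), 83.26023864746094) mean [663.46573705  -8.14909259]
can 368 ((522.028564453125, 180.97140502929688), (53.109439849853516, 53.40538024902344), 25.10560417175293) mean [521.93728327 181.23189358]
grinder 228 ((519.8683471679688, -23.67912483215332), (40.684715270996094, 40.817962646484375), 88.65560913085938) mean [518.46889389 -23.00609649]
jar 140 ((466.602783203125, 171.96255493164062), (62.54573440551758, 33.29658889770508), 2.33339524269104) mean [452.96457762 171.27095775]
mortar 119 ((532.2911987304688, -200.06585693359375), (55.15347671508789, 57.36137008666992), 89.37535095214844) mean [ 534.72810604 -202.93450659]
tray 304 ((442.25897216796875, -380.0335998535156), (129.69064331054688, 133.361572265625), 10.27702808380127) mean [ 442.20159136 -379.43607006]
handle 962 ((406.3739013671875, 538.7109985351562), (318.85076904296875, 325.9778747558594), 84.75839233398438) mean [447.53658493 467.49755185]
cradlebase 2238 ((324.01446533203125, 400.0175476074219), (551.807861328125, 159.91806030273438), 0.030423928052186966) mean [332.05506993 391.82992241]
tallslope 845 [0.62110798 0.20983698 0.13414002] [-0.68915781 -0.12960394  0.7129266 ]
lowslope 685 [ 0.62469081 -0.1950958   0.07675783] [-0.90309019 -0.0676892   0.42408288]
```

View pics/scene0.png

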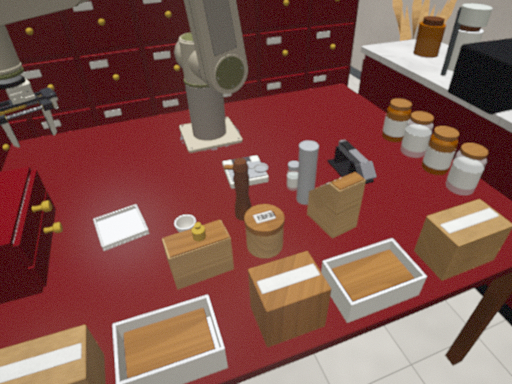

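View pics/top0.png

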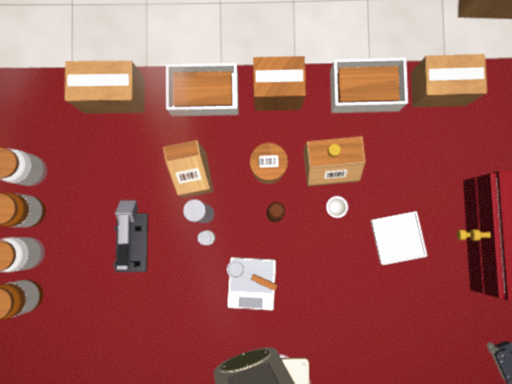

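The scene view shows the bins, the canister and the jar. In the top view: tall bin at (188,167), canister (197,210), jar (206,238), tub (268,162), grinder (276,211), low bin (335,162) with the weight on it, mortar (337,207), tray (398,238), and cradle with scanner (130,240), head towards +x. There is also an unlisted scale at (250,283). I'll refine the yaws and label centres next.

```bash
cat > b.py <<'E'
from h import *
z=np.load("top0.npz"); d=z["d"]; im=z["im"]
full=np.full(d.shape+(3,),np.nan); v,u=np.nonzero(d>0); full[v,u]=cloud("top",d)
for n in "tall_label low_label tall_bin low_bin scanner cradle".split():
    r=cut_out(n,"top")
    for k in r[:2]:
        p=full[k["mask"]]; p=p[~np.isnan(p[:,0])]
        if len(p)<8: continue
        rc=cv2.minAreaRect((p[:,:2]*1000).astype(np.float32)); 
        print(n,round(k["conf"],2),len(p),np.round(np.median(p,0),4),np.round(p.mean(0),4),np.round(rc[0],1),np.round(rc[1],1),round(rc[2],1))
X,Y,Z=[full[...,i] for i in range(3)]
def rect(nm,s):
    p=full[s][:,:2]*1000; r=cv2.minAreaRect(p.astype(np.float32)); print(nm,s.sum(),np.round(r[0],1),np.round(r[1],1),r[2],p.mean(0))
    return p
rect("lowtop",(Z>.1145)&(Z<.126)&(X>.62)&(X<.74)&(Y>-.3)&(Y<-.08))
rect("talltop",(Z>.1705)&(Z<.18)&(X>.62)&(X<.75)&(Y>.13)&(Y<.3))
p=rect("handle",(Z>.082)&(Z<.099)&(X>.34)&(X<.60)&(Y>.35)&(Y<.44))
c,vv=p.mean(0),np.linalg.svd(p-p.mean(0),full_matrices=False)[2][0]; print("handle axis deg",np.degrees(np.arctan(vv[1]/vv[0])))
s=(Z>.005)&(Z<.05)&(X>.33)&(X<.56)&(Y>.33)&(Y<.47); rect("base",s)
for x in np.arange(.35,.56,.01):
    s=(abs(X-x)<.005)&(Y>.33)&(Y<.47)&(Z>.05); 
    if s.sum()>2: print(round(x,3),s.sum(),np.round(Y[s].min(),3),np.round(Y[s].max(),3),np.round(np.median(Z[s]),3))
# plane offsets
for nm,s,zc in (("tall",(Z>.1)&(Z<.165)&(X>.56)&(Y>.18)&(Y<.24)&(X<.66),.13),("low",(Z>.04)&(Z<.11)&(X>.59)&(X<.65)&(Y>-.26)&(Y<-.13),.072)):
    p=full[s]; c=p.mean(0); n=np.linalg.svd(p-c)[2][2]; n*=np.sign(n[2]); print(nm,c,n,"yaw",np.degrees(np.arctan2(-n[1],-n[0])),"elev",np.degrees(np.arcsin(n[2])),"x at zc",c[0]-n[2]*(zc-c[2])/n[0], "at y",c[1])
E
python3 b.py
```

```text
tall_label 0.6 246 [0.6184 0.2083 0.1321] [0.6187 0.2084 0.1326] [618.8 208.5] [26.2 60. ] 10.8
low_label 0.42 141 [ 0.6231 -0.1913  0.0761] [ 0.6228 -0.192   0.0754] [ 622.9 -193.3] [16.2 56.3] 4.1
low_label 0.28 321 [ 0.5335 -0.2039  0.0232] [ 0.5327 -0.2026  0.0253] [ 532.2 -199.8] [54.1 54.9] 43.5
tall_bin 0.86 2033 [0.6375 0.2048 0.1412] [0.6372 0.2057 0.1316] [655.8 230.9] [162.4 125.9] 9.6
low_bin 0.73 2418 [ 0.6504 -0.1873  0.1159] [ 0.6539 -0.1865  0.0964] [ 670.2 -190.4] [134.2 151. ] 4.3
scanner 0.76 1083 [0.4807 0.3899 0.089 ] [0.4741 0.391  0.0818] [464.  403.8] [192.9  79.6] 2.3
cradle 0.89 1114 [0.4352 0.3716 0.0097] [0.4367 0.3774 0.0161] [444.4 396.9] [ 98.5 168.5] 89.2
lowtop 1262 [ 677.2 -189. ] [ 72.8 149.5] 4.857746124267578 [ 676.18366381 -189.13012642]
talltop 521 [675.6 217.6] [44.8 89.4] 10.658187866210938 [676.74732174 217.62214202]
handle 727 [457.1 392.9] [ 47.6 163.4] 88.74647521972656 [460.66168094 392.35731385]
handle axis deg -1.3326403340845596
base 1100 [444.8 399.8] [139.4 229.6] 89.9112777709961 [436.02407555 380.47980091]
0.38 77 0.368 0.424 0.088
0.39 73 0.369 0.424 0.088
0.4 44 0.379 0.408 0.091
0.41 50 0.381 0.408 0.092
0.42 50 0.381 0.409 0.092
0.43 49 0.38 0.408 0.091
0.44 45 0.38 0.409 0.091
0.45 53 0.378 0.406 0.09
0.46 55 0.377 0.407 0.089
0.47 42 0.377 0.407 0.089
0.48 84 0.364 0.422 0.085
0.49 76 0.365 0.425 0.088
0.5 45 0.37 0.407 0.09
0.51 75 0.367 0.415 0.09
0.52 80 0.368 0.415 0.09
0.53 69 0.366 0.415 0.088
0.54 73 0.367 0.416 0.078
0.55 61 0.367 0.414 0.068
0.56 35 0.368 0.413 0.06
tall [0.62095999 0.21002982 0.13419417] [-0.68929876 -0.1326566   0.71222851] yaw 10.893474122090433 elev 45.41652352325538 x at zc 0.6166263030602752 at y 0.21002982041371154
low [ 0.62469081 -0.1950958   0.07675783] [-0.90309019 -0.0676892   0.42408288] yaw 4.286467908250384 elev 25.092626308460975 x at zc 0.6224565821879684 at y -0.1950957960274252
```

>>> {"name": "apply_moves", "arguments": {"commands": [0,0,6,0,0,0,9.3,2,5,3,0,0,0,9.3,3,5.4,0,0,0,0,9.3,3,5.4,0,0,0,-0.05,9.3,3,5.4,0,0,0,-0.05,9.3,3,5.4,0,0,0,-0.05,9.3,3,5.4,0,0,0,0,9.3,3,5.4,0,0,0,0,9.3]}}

```text
t: 2.8
tool_pos: [0.4096, -0.1825, 0.3104]
orientation: [3.127, 0.303, 0.007]
force: [0.5, 0.1, -0.5]
opening: 0.0927
```

>>> {"name": "apply_moves", "arguments": {"commands": [1.6,5.2,0,0,0,0,9.3,1.6,5.2,0,0,0,0,9.3,1.6,5.2,0,0,0,0,9.3,1.6,5.2,0,0,0,0,9.3,1.6,5.2,0,0,0,0,9.3,1.6,5.2,0,0,0,0,9.3,1.6,5.1,0,0,0,0,9.3,0,0,0,0,0,0,9.3]}}

```text
t: 3.8
tool_pos: [0.5241, 0.1974, 0.3112]
orientation: [3.125, 0.312, 0.014]
force: [-0.5, -1.3, -0.9]
opening: 0.093
```

>>> {"name": "apply_moves", "arguments": {"commands": [-0.2,-1.6,0,0,0,0,9.3,0,0,0,0,0,0,9.3]}}

```text
t: 4.05
tool_pos: [0.5217, 0.1793, 0.3112]
orientation: [3.124, 0.312, 0.013]
force: [-0.2, -1.1, -0.2]
opening: 0.0928
```

```bash
cat > c.py <<'E'
from h import *
im,d=read_camera("wrist"); s=read_state(); P=cloud("wrist",d)
print(s["tool_pos"],Rn.from_rotvec(s["orientation"]).as_matrix().round(3).tolist())
p=P[(abs(P[:,2]-.2)<.008)&(np.hypot(P[:,0]-.522,P[:,1]-.181)<.05)]
print("can",len(p),p.mean(0) if len(p) else 0,cv2.minEnclosingCircle((p[:,:2]*1000).astype(np.float32)) if len(p) else 0)
print([ (W("wrist",k["point"]).round(4),k["conf"]) for k in spot_point("canister","wrist")][:2])
E
python3 c.py
```

```text
[0.52178851 0.17961552 0.31129415] [[0.98, 0.198, 0.009], [0.198, -0.98, -0.001], [0.008, 0.002, -1.0]]
can 2425 [0.52330076 0.18420323 0.19966999] ((522.2647705078125, 184.07159423828125), 27.525772094726562)
[(array([0.5274, 0.1852, 0.0012]), 0.92)]
```

>>> {"name": "apply_moves", "arguments": {"commands": [0,0.3,-4,0,0,0,9.3,0,0,-5,0,0,0,9.3,0,0,-4,0,0,0,9.3,0,0,-2,0,0,0,9.3,0,0,0,0,0,0,9.3], "squeeze": 25}}

```text
t: 4.78
tool_pos: [0.5224, 0.1786, 0.1604]
orientation: [3.127, 0.3, 0.024]
force: [0.7, 0.4, -0.8]
opening: 0.0929
```

>>> {"name": "apply_moves", "arguments": {"commands": [0,0.4,-0.7,0,0,0,9.3,0,0,0,0,0,0,5,0,0,0,0,0,0,5,0,0,0,0,0,0,5,0,0,0,0,0,0,5,0,0,0,0,0,0,5]}}

```text
t: 5.52
tool_pos: [0.5252, 0.183, 0.1581]
orientation: [-3.126, -0.298, -0.035]
force: [0.7, -0.7, -1.8]
opening: 0.0539
```

>>> {"name": "apply_moves", "arguments": {"commands": [0,0,2,0,0,0,4,0,0,4,0,0,0,4,0,0,5,0,0,0,4,0,0,5,0,0,0,4,0,0,4,0,0,0,4,0,0,3,0,0,0,4,0,0,0,0,0,0,4]}}

```text
t: 6.4
tool_pos: [0.5213, 0.1821, 0.4008]
orientation: [-3.126, -0.298, -0.035]
force: [0.4, 0.3, -3.6]
opening: 0.0539
```

>>> {"name": "apply_moves", "arguments": {"commands": [-0.3,-2,0,0,0,0,4,-0.5,-4,0,0,0,0,4,-0.7,-5,0,0,0,0,4,-0.7,-5,0,0,0,0,4,-0.7,-5,0,0,0,0,4,-0.7,-5,0,0,0,0,4,-0.7,-5,0,0,0,0,4,-0.7,-5,0,0,0,0,4]}}

```text
t: 7.4
tool_pos: [0.4611, -0.1899, 0.386]
orientation: [-3.122, -0.304, -0.004]
force: [0.7, 0.5, -2.2]
opening: 0.0534
```

>>> {"name": "apply_moves", "arguments": {"commands": [-0.7,-5,0,0,0,0,4,-0.7,-5,0,0,0,0,4,-0.5,-4,0,0,0,0,4,-0.3,-3,0,0,0,0,4,0,-1,0,0,0,0,4,0,0,0,0,0,0,4]}}

```text
t: 8.15
tool_pos: [0.4283, -0.3793, 0.3739]
orientation: [-3.111, -0.289, 0.017]
force: [-0.4, 0.2, -2.6]
opening: 0.054
```

```bash
cat > g.py <<'E'
from h import *
import sys
# go(target TCP pos m, yaw deg, pitch-up deg): remaining shift cm, rotvec
def go(pos,yaw,pitch=0):
    s=read_state(); R=Rn.from_rotvec(s["orientation"])
    best=None
    for f in (0,180):
        T=Rn.from_euler("z",yaw,degrees=True)*Rn.from_euler("y",-pitch,degrees=True)*Rn.from_euler("x",180,degrees=True)*Rn.from_euler("z",f,degrees=True)
        r=(T*R.inv()).as_rotvec()
        if best is None or np.linalg.norm(r)<np.linalg.norm(best): best=r
    print("t",round(s["t"],2),"pos",s["tool_pos"].round(4),"shift cm",((np.array(pos)-s["tool_pos"])*100).round(2),"turn",best.round(3),"F",s["force"].round(1),"q",s["q"].round(2),"op",round(s["opening"],4))
if __name__=="__main__":
    a=list(map(float,sys.argv[1:])); go(a[:3],a[3],a[4] if len(a)>4 else 0)
E
python3 g.py .442 -.380 .162 10.7
```

```text
t 8.15 pos [ 0.4283 -0.3793  0.3739] shift cm [  1.37  -0.07 -21.19] turn [-0.016 -0.012  0.001] F [-0.4  0.2 -2.6] q [-0.82  0.07  1.28  0.    1.82  0.57] op 0.054
```

>>> {"name": "apply_moves", "arguments": {"commands": [1.3,0,0,-0.016,-0.012,0,4,0,0,-3,0,0,0,4,0,0,-5,0,0,0,4,0,0,-5,0,0,0,4,0,0,-3,0,0,0,4,0,0,-1,0,0,0,4,0,0,0,0,0,0,4]}}

```text
t: 9.02
tool_pos: [0.4488, -0.3708, 0.2027]
orientation: [3.119, 0.308, 0.014]
force: [0.0, 0.1, -2.3]
opening: 0.0539
```

```bash
python3 g.py .442 -.380 .162 10.7
```

```text
t 9.03 pos [ 0.4488 -0.3708  0.2027] shift cm [-0.68 -0.92 -4.07] turn [ 0.007  0.01  -0.01 ] F [ 0.   0.1 -2.3] q [-0.78  0.08  1.57  0.    1.48  0.59] op 0.0539
```

>>> {"name": "apply_moves", "arguments": {"commands": [-0.7,-0.9,0,0.006,0.01,-0.01,4,0,0,-1.5,0,0,0,4,0,0,-1.2,0,0,0,4,0,0,-0.5,0,0,0,4,0,0,0,0,0,0,4]}}

```text
t: 9.65
tool_pos: [0.4431, -0.3821, 0.1728]
orientation: [3.123, 0.291, 0.005]
force: [0.5, 0.0, -1.7]
opening: 0.054
```

```bash
python3 g.py .442 -.380 .162 10.7
```

```text
t 9.65 pos [ 0.4431 -0.3821  0.1728] shift cm [-0.11  0.21 -1.08] turn [0.005 0.003 0.001] F [ 0.5  0.  -1.7] q [-0.8   0.11  1.6  -0.    1.43  0.59] op 0.054
```

>>> {"name": "apply_moves", "arguments": {"commands": [0,0.1,-0.5,0.004,0,0,4,0,0,-0.3,0,0,0,4,0,0,-0.2,0,0,0,4,0,0,0,0,0,0,4]}}

```text
t: 10.15
tool_pos: [0.4434, -0.3811, 0.1627]
orientation: [3.126, 0.291, 0.006]
force: [0.1, 0.2, -3.0]
opening: 0.0536
```

```bash
python3 g.py .442 -.380 .162 10.7
```

```text
t 10.15 pos [ 0.4434 -0.3811  0.1627] shift cm [-0.14  0.11 -0.07] turn [0.001 0.004 0.001] F [ 0.1  0.2 -3. ] q [-0.8   0.12  1.61  0.    1.42  0.59] op 0.0536
```

>>> {"name": "apply_moves", "arguments": {"commands": [0,0,-0.15,0,0,0,4,0,0,0,0,0,0,4]}}

```text
t: 10.4
tool_pos: [0.4439, -0.3815, 0.1627]
orientation: [3.125, 0.291, 0.008]
force: [-0.0, -0.9, -2.8]
opening: 0.0539
```

```bash
python3 g.py .442 -.380 .162 10.7
```

```text
t 10.4 pos [ 0.4439 -0.3815  0.1627] shift cm [-0.19  0.15 -0.07] turn [0.003 0.005 0.001] F [-0.  -0.9 -2.8] q [-0.8   0.12  1.61  0.    1.41  0.59] op 0.0539
```

>>> {"name": "apply_moves", "arguments": {"commands": [0,0,-0.3,0,0,0,4,0,0,-0.1,0,0,0,4]}}

```text
t: 10.65
tool_pos: [0.4449, -0.3825, 0.1622]
orientation: [3.122, 0.291, 0.012]
force: [-1.3, 0.7, 0.5]
opening: 0.0536
```

```bash
python3 g.py .442 -.380 .162 10.7
```

```text
t 10.65 pos [ 0.4449 -0.3825  0.1622] shift cm [-0.29  0.25 -0.02] turn [0.005 0.008 0.001] F [-1.3  0.7  0.5] q [-0.8   0.12  1.61  0.    1.41  0.59] op 0.0536
```

>>> {"name": "apply_moves", "arguments": {"commands": [0,0,0,0,0,0,9.3,0,0,0,0,0,0,9.3,0,0,0,0,0,0,9.3,0,0,2,0,0,0,9.3,0,0,4,0,0,0,9.3,0,0,5,0,0,0,9.3,0,0,5,0,0,0,9.3,0,2,1,0,0,0,9.3]}}

```text
t: 11.65
tool_pos: [0.4437, -0.3621, 0.3414]
orientation: [3.12, 0.289, 0.014]
force: [1.5, -0.3, -0.5]
opening: 0.093
```

>>> {"name": "apply_moves", "arguments": {"commands": [0,4,0,0,0,-0.05,9.3,0,5.5,0,0,0,-0.05,9.3,0,5.5,0,0,0,-0.05,9.3,0,5.5,0,0,0,-0.05,9.3,0,5.5,0,0,0,0,9.3,0,5.5,0,0,0,0,9.3,0,5.5,0,0,0,0,9.3,0,5.5,0,0,0,0,9.3]}}

```text
t: 12.65
tool_pos: [0.439, 0.0767, 0.3454]
orientation: [3.131, -0.041, 0.02]
force: [1.0, 0.7, -0.3]
opening: 0.0929
```

```bash
python3 g.py .441 .3945 .30 -1.3; python3 - <<'E'
from h import *
im,d=read_camera("top"); cv2.imwrite("pics/top1.png",im[150:330,60:460]); np.savez("top1.npz",im=im,d=d)
P=cloud("top",d); p=P[(abs(P[:,2]-.204)<.012)&(P[:,1]<-.3)&(P[:,1]>-.47)]
print(len(p),p.mean(0) if len(p) else 0,cv2.minEnclosingCircle((p[:,:2]*1000).astype(np.float32)))
E
```

```text
t 12.65 pos [0.439  0.0767 0.3454] shift cm [ 0.2  31.78 -4.54] turn [0.01  0.013 0.004] F [ 1.   0.7 -0.3] q [ 0.07 -0.32  1.68 -0.01  1.77  1.66] op 0.0929
421 [ 0.43957618 -0.38164455  0.2048796 ] ((439.4141540527344, -382.9534606933594), 27.243728637695312)
```

>>> {"name": "apply_moves", "arguments": {"commands": [0,5.5,0,0,0,0,9.3,0,5.5,0,0,0,0,9.3,0,5.5,-1,0,0,0,9.3,0,5.5,-2,0,0,0,9.3,0,4,-2,0,0,0,9.3,0,3,-1,0,0,0,9.3,0,1,0,0,0,0,9.3,0,0,0,0,0,0,9.3]}}

```text
t: 13.7
tool_pos: [0.4324, 0.3923, 0.2852]
orientation: [3.134, -0.026, 0.021]
force: [0.7, 0.1, -0.8]
opening: 0.0926
```

```bash
python3 g.py .441 .3945 .15 -1.3; python3 - <<'E'
from h import *
im,d=read_camera("wrist"); cv2.imwrite("pics/w1.png",im); P=cloud("wrist",d)
for zl,zh in ((.084,.096),(.066,.08)):
    p=P[(P[:,2]>zl)&(P[:,2]<zh)&(P[:,0]>.36)&(P[:,0]<.52)&(abs(P[:,1]-.39)<.07)]
    for x in np.arange(.36,.57,.01):
        q=p[abs(p[:,0]-x)<.003]
        if len(q)>5: print(zl,round(x,2),len(q),np.percentile(q[:,1],[1,50,99]).round(4),q[:,2].mean().round(4))
for n in ("scanner","cradle"): print([ (W("wrist",k["point"]).round(4),k["conf"]) for k in spot_point(n,"wrist")][:2])
E
```

```text
t 13.7 pos [0.4324 0.3923 0.2852] shift cm [  0.86   0.22 -13.52] turn [ 0.008  0.013 -0.006] F [ 0.7  0.1 -0.8] q [ 0.66  0.06  1.44 -0.01  1.63  2.24] op 0.0926
0.084 0.38 89 [0.3833 0.3964 0.4094] 0.0896
0.084 0.39 103 [0.382  0.3962 0.4091] 0.0902
0.084 0.4 101 [0.382  0.3948 0.4101] 0.0903
0.084 0.41 104 [0.3818 0.3965 0.4098] 0.0904
0.084 0.42 113 [0.3818 0.3956 0.4096] 0.0902
0.084 0.43 109 [0.3816 0.3954 0.4092] 0.0902
0.084 0.44 106 [0.3815 0.3946 0.4089] 0.0902
0.084 0.45 110 [0.3813 0.3944 0.4088] 0.0894
0.084 0.46 114 [0.3812 0.3948 0.4085] 0.0895
0.084 0.47 115 [0.3811 0.3946 0.4082] 0.0895
0.084 0.48 114 [0.381  0.3945 0.4079] 0.0896
0.084 0.49 117 [0.3808 0.3943 0.4077] 0.0894
0.084 0.5 114 [0.3807 0.3941 0.4073] 0.0897
0.084 0.51 123 [0.3806 0.395  0.408 ] 0.0897
0.084 0.52 99 [0.3721 0.3925 0.4154] 0.0884
0.066 0.38 50 [0.3707 0.3775 0.425 ] 0.0719
0.066 0.39 42 [0.3705 0.418  0.4247] 0.0708
0.066 0.48 59 [0.3689 0.3754 0.4239] 0.0716
0.066 0.49 38 [0.3689 0.4162 0.4236] 0.0715
0.066 0.5 24 [0.3727 0.4093 0.4167] 0.0694
0.066 0.51 67 [0.3713 0.379  0.4164] 0.0767
[(array([0.4441, 0.3956, 0.0582]), 0.66)]
[(array([ 4.428e-01,  3.968e-01, -1.000e-04]), 0.93)]
```

>>> {"name": "apply_moves", "arguments": {"commands": [0.7,0.3,-3,0.008,0.013,-0.006,9.3,0,0,-4,0,0,0,9.3,0,0,-3,0,0,0,9.3,0,0,-1,0,0,0,9.3,0,0,0,0,0,0,9.3]}}

```text
t: 14.48
tool_pos: [0.4439, 0.3907, 0.1792]
orientation: [-3.135, 0.049, -0.014]
force: [-0.1, 0.4, 1.0]
opening: 0.0931
```

```bash
python3 g.py .439 .395 .056 -1.3
```

```text
t 14.47 pos [0.4439 0.3907 0.1792] shift cm [ -0.49   0.43 -12.32] turn [-0.006  0.009  0.009] F [-0.1  0.4  1. ] q [ 0.64  0.12  1.57 -0.    1.44  2.24] op 0.0931
```

>>> {"name": "apply_moves", "arguments": {"commands": [-0.5,0.4,-2,-0.006,0.009,0.009,9.3,0,0,-3,0,0,0,9.3,0,0,-3,0,0,0,9.3,0,0,-2,0,0,0,9.3,0,0,0,0,0,0,9.3]}}

```text
t: 15.1
tool_pos: [0.44, 0.3973, 0.0793]
orientation: [-3.137, 0.032, -0.007]
force: [-1.1, 0.1, -0.1]
opening: 0.0932
```

```bash
python3 g.py .439 .395 .056 -1.3
```

```text
t 15.1 pos [0.44   0.3973 0.0793] shift cm [-0.1  -0.23 -2.33] turn [-0.004  0.005 -0.002] F [-1.1  0.1 -0.1] q [0.65 0.21 1.66 0.   1.27 2.24] op 0.0932
```

>>> {"name": "apply_moves", "arguments": {"commands": [-0.1,-0.2,-1.2,-0.004,0.005,0,9.3,0,0,-0.8,0,0,0,9.3,0,0,0,0,0,0,9.3]}}

```text
t: 15.48
tool_pos: [0.4401, 0.3965, 0.0604]
orientation: [-3.139, 0.031, -0.003]
force: [0.4, -0.0, 0.2]
opening: 0.093
```

```bash
python3 g.py .439 .395 .056 -1.3
```

```text
t 15.47 pos [0.4401 0.3965 0.0604] shift cm [-0.11 -0.15 -0.44] turn [-0.002  0.002 -0.003] F [ 0.4 -0.   0.2] q [0.65 0.24 1.67 0.   1.23 2.24] op 0.093
```

>>> {"name": "apply_moves", "arguments": {"commands": [-0.1,-0.15,-0.4,0,0,0,9.3,0,0,0,0,0,0,2,0,0,0,0,0,0,2,0,0,0,0,0,0,2,0,0,0,0,0,0,2,0,0,0,0,0,0,2,0,0,0,0,0,0,2,0,0,0,0,0,0,2], "squeeze": 50}}

```text
t: 16.48
tool_pos: [0.44, 0.3955, 0.0579]
orientation: [-3.138, 0.031, -0.006]
force: [0.0, -2.1, 3.7]
opening: 0.0277
```

```bash
python3 g.py .439 .395 .056 -1.3;python3 - <<'E'
from h import *
im,d=read_camera("wrist"); cv2.imwrite("pics/w2.png",im); P=cloud("wrist",d)
p=P[(P[:,2]>.05)&(P[:,2]<.1)]; print(len(p),p.min(0),p.max(0))
s=read_state(); m=camera_model("wrist"); R=Rn.from_rotvec(s["orientation"]).as_matrix(); print("cam in tool",R.T@(-np.array(m["R"]).T@np.array(m["t"])-s["tool_pos"]), R.T@np.array(m["R"])[2])
E
```

```text
t 16.48 pos [0.44   0.3955 0.0579] shift cm [-0.1  -0.05 -0.19] turn [-0.004  0.004 -0.003] F [ 0.  -2.1  3.7] q [0.65 0.23 1.67 0.   1.23 2.24] op 0.0277
24186 [0.37557032 0.24790314 0.05007618] [0.57668068 0.42586863 0.09998903]
cam in tool [ 0.06854849 -0.00134116 -0.16579015] [-2.51704858e-01 -7.96800069e-04  9.67803714e-01]
```

>>> {"name": "apply_moves", "arguments": {"commands": [0,0,1,0,0,0,2,0,0,2,0,0,0,2,0,0,4,0,0,0,2,0,0,5,0,0,0,2,0,0,5,0,0,0,2,0,0,3,0,0,0,2,0,0,0,0,0,0,2]}}

```text
t: 17.4
tool_pos: [0.4383, 0.3945, 0.2715]
orientation: [-3.135, 0.031, -0.011]
force: [0.6, 0.1, -1.6]
opening: 0.0274
```

```bash
python3 g.py .439 .395 .256 -1.3;cat > m.py <<'E'
from h import *
import sys
im,d=read_camera("wrist"); cv2.imwrite(sys.argv[1],im); P=cloud("wrist",d); s=read_state()
R=Rn.from_rotvec(s["orientation"]).as_matrix()
p=(P-s["tool_pos"])@R  # tool frame
# scanner-ish frame: z up = -tool z, x=tool x,y=-tool y
if R[0,0]<0: p=p*[-1,-1,1]
p=p*[1,-1,-1]; np.save("sc.npy",p)
q=p[(p[:,2]>-.06)&(p[:,2]<.06)&(abs(p[:,1])<.05)&(abs(p[:,0])<.2)]
print("n",len(q),q.min(0),q.max(0))
for x in np.arange(-.08,.13,.01):
    a=q[(abs(q[:,0]-x)<.004)&(q[:,2]>-.03)]
    if len(a)>6: print(round(x,3),len(a),np.percentile(a[:,1],[2,98]).round(4),"z med/min/max",np.percentile(a[:,2],[50,2,98]).round(4))
E
python3 m.py pics/w3.png
```

```text
t 17.4 pos [0.4383 0.3945 0.2715] shift cm [ 0.07  0.05 -1.55] turn [-0.006  0.007 -0.003] F [ 0.6  0.1 -1.6] q [0.65 0.08 1.45 0.   1.61 2.24] op 0.0274
n 22963 [-0.04463539 -0.02739952 -0.00505696] [0.12210862 0.03058099 0.05996702]
-0.04 647 [-0.0123  0.0149] z med/min/max [0.0325 0.0315 0.0336]
-0.03 702 [-0.012   0.0155] z med/min/max [0.0325 0.0314 0.0337]
-0.02 16 [-0.0095  0.0148] z med/min/max [0.0332 0.0328 0.0335]
-0.01 34 [-0.0141  0.0165] z med/min/max [0.0594 0.0471 0.0599]
-0.0 903 [-0.0124  0.0154] z med/min/max [0.0323 0.0305 0.0413]
0.01 2983 [-0.0247  0.0278] z med/min/max [0.0318 0.0052 0.0554]
0.02 868 [-0.0115  0.0149] z med/min/max [0.0317 0.0297 0.0329]
0.03 927 [-0.0117  0.0148] z med/min/max [0.0316 0.0294 0.0329]
0.04 965 [-0.0119  0.0146] z med/min/max [0.0315 0.0297 0.0329]
0.05 1025 [-0.0117  0.0147] z med/min/max [0.0315 0.0294 0.0328]
0.06 1197 [-0.0182  0.0212] z med/min/max [0.0313 0.0097 0.0327]
0.07 1636 [-0.0202  0.023 ] z med/min/max [0.031  0.0151 0.0327]
0.08 1929 [-0.0203  0.0228] z med/min/max [0.0306 0.0243 0.0326]
0.09 1645 [-0.02    0.0227] z med/min/max [0.0289 0.0246 0.0327]
0.1 1358 [-0.0199  0.0228] z med/min/max [0.0188 0.0146 0.0229]
0.11 1118 [-0.02    0.0228] z med/min/max [0.0088 0.0047 0.0125]
0.12 737 [-0.02    0.0229] z med/min/max [-0.0004 -0.0037  0.0026]
```

View pics/w3.png

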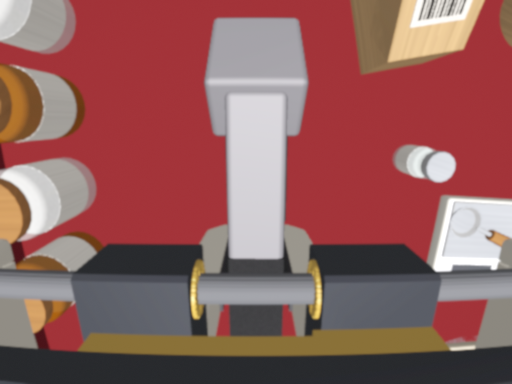

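>>> {"name": "apply_moves", "arguments": {"commands": [0,-2,0,0,0,0.05,2,0.5,-4,0,0,0,0.05,2,0.5,-4,0,0,0,0.05,2,0.5,-4,0,0,0,0.05,2,0.5,-3,0,0,0,0,2,0.3,-2,0,0,0,0,2,0,-1,0,0,0,0,2,0,0,0,0,0,0,2]}}

```text
t: 18.45
tool_pos: [0.4532, 0.1857, 0.2525]
orientation: [3.125, 0.295, -0.029]
force: [-0.4, 0.6, -2.4]
opening: 0.0276
```

```bash
python3 g.py .468 .179 .190 10.7; cat > l.py <<'E'
from h import *
import sys
n=sys.argv[1]; im,d=read_camera("wrist"); cv2.imwrite(sys.argv[2],im); s=read_state()
print([ (W("wrist",k["point"]).round(4),round(k["conf"],2)) for k in spot_point(n,"wrist")][:2])
r=cut_out(n,"wrist")[:2]
for k in r:
    p=cloud("wrist",d,k["mask"]); print(k["conf"],len(p),p.mean(0),np.median(p,0)); c=p.mean(0); a=np.linalg.svd(p-c,full_matrices=False)[2]; a[2]*=np.sign(a[2][2])
    print("n",a[2],"yaw",np.degrees(np.arctan2(-a[2][1],-a[2][0])),"elev",np.degrees(np.arcsin(a[2][2])),"extents",np.ptp((p-c)@a.T,axis=0),"long",a[0])
    u=(p-c)@a.T; rc=cv2.minAreaRect((u[:,:2]*1000).astype(np.float32)); print("rect centre",c+a[:2].T@(np.array(rc[0])/1000),rc[1],rc[2])
E
python3 l.py tall_label pics/w4.png
```

```text
t 18.45 pos [0.4532 0.1857 0.2525] shift cm [ 1.48 -0.67 -6.25] turn [ 0.005 -0.018 -0.002] F [-0.4  0.6 -2.4] q [ 0.28 -0.16  1.72  0.    1.61  1.67] op 0.0276
[(array([0.6192, 0.2084, 0.1267]), 0.64)]
0.71 1228 [0.61649277 0.21010519 0.13061036] [0.61675255 0.20995776 0.12955495]
n [0.94504777 0.17856452 0.27386023] yaw -169.30024051248975 elev 15.894102572265187 extents [0.06014387 0.13276942 0.01567917] long [-0.17860699  0.98360303 -0.02499255]
rect centre [0.60021888 0.20844473 0.18785161] (132.60684204101562, 60.14012145996094) 89.557861328125
```

>>> {"name": "apply_moves", "arguments": {"commands": [0.7,-0.3,-1.5,0.005,-0.015,0,2,0.7,-0.3,-2,0,0,0,2,0,0,-1.5,0,0,0,2,0,0,0,0,0,0,2]}}

```text
t: 19.1
tool_pos: [0.4675, 0.1839, 0.2024]
orientation: [-3.125, -0.304, 0.001]
force: [0.2, 0.2, -2.0]
opening: 0.0279
```

```bash
python3 g.py .468 .1795 .190 10.7
```

```text
t 19.1 pos [0.4675 0.1839 0.2024] shift cm [ 0.05 -0.44 -1.24] turn [-0.002 -0.001 -0.007] F [ 0.2  0.2 -2. ] q [ 0.27 -0.13  1.78  0.    1.49  1.65] op 0.0279
```

>>> {"name": "apply_moves", "arguments": {"commands": [0,-0.45,-1.2,-0.002,0,-0.007,2,0,0,0,0,0,0,2]}}

```text
t: 19.35
tool_pos: [0.4676, 0.1797, 0.1905]
orientation: [-3.128, -0.294, -0.0]
force: [0.3, 0.2, -2.3]
opening: 0.0278
```

```bash
python3 g.py .468 .1795 .190 10.7; python3 l.py tall_label pics/w5.png
```

```text
t 19.35 pos [0.4676 0.1797 0.1905] shift cm [ 0.04 -0.02 -0.05] turn [-0.     0.    -0.001] F [ 0.3  0.2 -2.3] q [ 0.26 -0.13  1.8   0.    1.47  1.65] op 0.0278
[]
0.95 1464 [0.61411302 0.20924225 0.12727357] [0.61417195 0.20911712 0.12716332]
n [-0.70791706 -0.12886641  0.69443998] yaw 10.31692851040219 elev 43.98260756682277 extents [0.0603535  0.01390224 0.00475806] long [ 0.18685105 -0.98235417  0.00818298]
rect centre [0.61381327 0.20897935 0.12691921] (60.353939056396484, 13.901798248291016) 0.01057471800595522
```

View pics/w5.png

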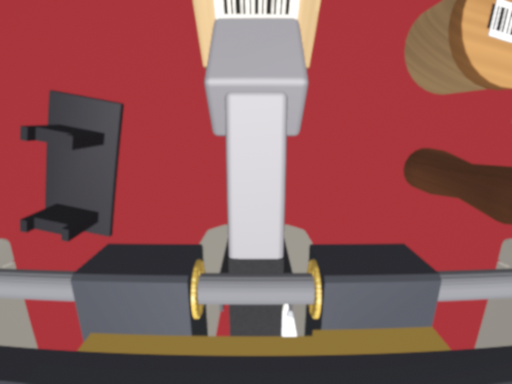

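>>> {"name": "apply_moves", "arguments": {"commands": [0,0,0,0,0,0,2,0,0,0,0,0,0,2,0,0,0,0,0,0,2,0,0,0,0,0,0,2,0,0,0,0,0,0,2,0,0,0,0,0,0,2,0,0,0,0,0,0,2,0,0,0,0,0,0,2]}}

```text
t: 20.5
tool_pos: [0.4692, 0.1803, 0.1933]
orientation: [-3.126, -0.294, -0.008]
force: [0.1, 0.0, -2.0]
opening: 0.0275
```

>>> {"name": "apply_moves", "arguments": {"commands": [0,0,0,0,0,0,2,0,0,0,0,0,0,2,0,0,0,0,0,0,2,0,0,0,0,0,0,2,0,0,0,0,0,0,2,0,0,0,0,0,0,2,0,0,0,0,0,0,2,0,0,0,0,0,0,2]}}

```text
t: 21.5
tool_pos: [0.4692, 0.1803, 0.1933]
orientation: [-3.126, -0.294, -0.007]
force: [-0.5, 0.1, -1.8]
opening: 0.0276
```

```bash
python3 g.py .468 .1795 .190 10.7
```

```text
t 21.5 pos [0.4692 0.1803 0.1933] shift cm [-0.12 -0.08 -0.33] turn [-0.002  0.005 -0.001] F [-0.5  0.1 -1.8] q [ 0.26 -0.13  1.79  0.    1.47  1.65] op 0.0276
```

>>> {"name": "apply_moves", "arguments": {"commands": [-0.1,-0.1,-0.3,0,0.005,0,2,0,0,0,0,0,0,2,0,0,0,0,0,0,2,0,0,0,0,0,0,2]}}

```text
t: 22.0
tool_pos: [0.4681, 0.1791, 0.1899]
orientation: [-3.126, -0.294, 0.001]
force: [-0.3, -0.6, -1.5]
opening: 0.0278
```

```bash
python3 g.py .468 .1795 .190 10.7
```

```text
t 22.0 pos [0.4681 0.1791 0.1899] shift cm [-0.01  0.04  0.01] turn [-0.002 -0.001 -0.001] F [-0.3 -0.6 -1.5] q [ 0.26 -0.12  1.8   0.    1.47  1.64] op 0.0278
```

>>> {"name": "apply_moves", "arguments": {"commands": [0,0,0,0,0,0,2,0,0,0,0,0,0,2,0,0,0,0,0,0,2,0,0,0,0,0,0,2,0,0,0,0,0,0,2,0,0,0,0,0,0,2,0,0,0,0,0,0,2,0,0,0,0,0,0,2]}}

```text
t: 23.0
tool_pos: [0.4681, 0.1792, 0.1901]
orientation: [-3.126, -0.294, 0.001]
force: [-0.2, 0.2, -1.6]
opening: 0.0278
```

>>> {"name": "apply_moves", "arguments": {"commands": [0,0,0,0,0,0,2,0,0,0,0,0,0,2,0,0,0,0,0,0,2,0,0,0,0,0,0,2,0,0,0,0,0,0,2,0,0,0,0,0,0,2,0,0,0,0,0,0,2,0,0,0,0,0,0,2]}}

```text
t: 24.0
tool_pos: [0.4681, 0.1792, 0.1901]
orientation: [-3.126, -0.294, 0.001]
force: [0.6, 0.2, -1.1]
opening: 0.0277
```

```bash
python3 g.py .468 .1795 .190 10.7
```

```text
t 24.0 pos [0.4681 0.1792 0.1901] shift cm [-0.01  0.03 -0.01] turn [-0.002 -0.001 -0.001] F [ 0.6  0.2 -1.1] q [ 0.26 -0.12  1.8   0.    1.47  1.64] op 0.0277
```

>>> {"name": "apply_moves", "arguments": {"commands": [-0.5,0,2,0,0,0,2,-0.5,0,4,0,0,0,2,0,-1,4,0,0,0,2,0,-3,1.5,0,0,0,2,0,-4,0,0,0,-0.04,2,0,-5,0,0,0,-0.04,2,0,-5,0,0,0,-0.03,2,0,-5,0,0,0,0,2]}}

```text
t: 25.0
tool_pos: [0.4563, -0.0545, 0.3091]
orientation: [-3.138, -0.128, -0.002]
force: [0.0, 0.4, -2.1]
opening: 0.0277
```

>>> {"name": "apply_moves", "arguments": {"commands": [0,-5,0,0,0,0,2,0,-4,0,0,0,0,2,0,-3,0,0,0,0,2,0,-1,0,0,0,0,2,0,0,0,0,0,0,2]}}

```text
t: 25.62
tool_pos: [0.455, -0.1916, 0.3091]
orientation: [-3.138, -0.119, -0.002]
force: [-0.2, -0.1, -1.3]
opening: 0.028
```

```bash
python3 g.py .4597 -.2060 .0768 4.5 20; python3 l.py low_label pics/w6.png
```

```text
t 25.62 pos [ 0.455  -0.1916  0.3091] shift cm [  0.47  -1.44 -23.23] turn [ 0.026 -0.346  0.002] F [-0.2 -0.1 -1.3] q [-0.5  -0.18  1.63  0.    1.69  0.99] op 0.028
[]
0.52 4484 [ 0.63146288 -0.01943489  0.08440947] [ 0.63130915 -0.02332717  0.10416019]
n [-0.95523989 -0.26725134  0.12686008] yaw 15.630241545301033 elev 7.288185787143753 extents [0.14396802 0.17903602 0.11979388] long [-0.06109695  0.59780108  0.79931285]
rect centre [0.61915499 0.01065413 0.05512002] (112.73728942871094, 153.31130981445312) 38.68658447265625
0.42 4389 [ 0.4513799  -0.36644196  0.00633369] [ 0.4649409  -0.35939316  0.00411792]
n [-0.00221044 -0.00221063  0.99999511] yaw 45.002516337053315 elev 89.82088364088364 extents [0.18136787 0.15403041 0.02269572] long [-8.40953384e-01  5.41107167e-01 -6.62688886e-04]
rect centre [ 0.44378769 -0.3813977   0.00628385] (130.52578735351562, 138.28302001953125) 42.9139518737793
```

>>> {"name": "apply_moves", "arguments": {"commands": [0,-0.5,0,0.009,-0.08,0,2,0.3,-0.5,0,0.009,-0.13,0,2,0.2,-0.4,0,0.008,-0.1,0,2,0,0,-2,0,-0.03,0,2,0,0,-4,0,0,0,2,0,0,-4,0,0,0,2,0,0,-2,0,0,0,2,0,0,0,0,0,0,2]}}

```text
t: 26.78
tool_pos: [0.4625, -0.1957, 0.1882]
orientation: [-3.076, -0.143, -0.555]
force: [-0.6, -0.1, -1.6]
opening: 0.0275
```

```bash
python3 g.py .4597 -.2060 .0768 4.5 20; python3 l.py low_label pics/w7.png; python3 m.py pics/w8.png | grep -E "^n|0.04|0.05|0.12|0.09|0.11"
```

```text
t 26.77 pos [ 0.4625 -0.1957  0.1882] shift cm [ -0.28  -1.03 -11.14] turn [ 0.003  0.008 -0.014] F [-0.6 -0.1 -1.6] q [-0.69 -0.45  2.1   0.26  1.23  0.73] op 0.0275
[]
n 22969 [-0.04482604 -0.02753345 -0.00412812] [0.12213593 0.0305636  0.05997117]
-0.04 643 [-0.0122  0.015 ] z med/min/max [0.0329 0.0318 0.034 ]
-0.01 32 [-0.0138  0.0166] z med/min/max [0.0595 0.0314 0.06  ]
-0.0 913 [-0.0123  0.0155] z med/min/max [0.0326 0.031  0.0416]
0.01 2971 [-0.0246  0.0279] z med/min/max [0.0322 0.0058 0.056 ]
0.04 983 [-0.0118  0.0147] z med/min/max [0.0319 0.0299 0.0331]
0.05 1039 [-0.0117  0.0148] z med/min/max [0.0319 0.0296 0.0331]
0.06 1201 [-0.0179  0.0209] z med/min/max [0.0317 0.0098 0.0331]
0.08 1930 [-0.0204  0.0229] z med/min/max [0.0309 0.0247 0.033 ]
0.09 1628 [-0.0199  0.0229] z med/min/max [0.0293 0.0252 0.033 ]
0.11 1129 [-0.02    0.0228] z med/min/max [0.0091 0.0049 0.013 ]
0.12 746 [-0.02    0.0227] z med/min/max [-0.     -0.0034  0.0032]
```

>>> {"name": "apply_moves", "arguments": {"commands": [-0.3,-1,-2,0.003,0.008,-0.014,2,0,0,-3,0,0,0,2,0,0,-3,0,0,0,2,0,0,-1,0,0,0,2,0,0,0,0,0,0,2,0,0,0,0,0,0,2]}}

```text
t: 27.72
tool_pos: [0.4621, -0.2117, 0.1013]
orientation: [-3.085, -0.116, -0.556]
force: [-0.5, 0.2, -1.7]
opening: 0.0274
```

```bash
python3 g.py .4597 -.2060 .0768 4.5 20
```

```text
t 27.73 pos [ 0.4621 -0.2117  0.1013] shift cm [-0.24  0.57 -2.45] turn [0.008 0.008 0.005] F [-0.5  0.2 -1.7] q [-0.71 -0.34  2.19  0.28  1.05  0.67] op 0.0274
```

>>> {"name": "apply_moves", "arguments": {"commands": [-0.2,0.5,-1.2,0.008,0.008,0.005,2,0,0,-0.9,0,0,0,2,0,0,-0.2,0,0,0,2,0,0,0,0,0,0,2]}}

```text
t: 28.22
tool_pos: [0.4611, -0.2072, 0.0788]
orientation: [-3.079, -0.123, -0.546]
force: [0.5, -0.1, -2.1]
opening: 0.0278
```

```bash
python3 g.py .4597 -.2060 .0768 4.5 20; python3 - <<'E'
from h import *
# side check from the scene camera and top camera
for c in ("scene","top","wrist"):
    im,d=read_camera(c); np.savez(c+"2.npz",im=im,d=d); print(c,[(k,[(W(c,r["point"]).round(4),round(r["conf"],2)) for r in spot_point(k,c)][:2]) for k in ("scan_head","low_label")])
w=np.load("wrist2.npz")["im"]; s=np.load("top2.npz")["im"]
cv2.imwrite("pics/c2.png",np.hstack([w,cv2.resize(s[110:260,250:450],(512,384))])[:, :1024][::1,::1])
x=cv2.imread("pics/c2.png"); cv2.imwrite("pics/c2.png",cv2.resize(x,(800,300)))
E
```

```text
t 28.23 pos [ 0.4611 -0.2072  0.0788] shift cm [-0.14  0.12 -0.2 ] turn [ 0.002  0.002 -0.001] F [ 0.5 -0.1 -2.1] q [-0.71 -0.31  2.2   0.29  1.01  0.66] op 0.0278
scene [('scan_head', [(array([ 0.5667, -0.1993,  0.1003]), 0.38)]), ('low_label', [(array([ 0.4409, -0.3853,  0.0029]), 0.18)])]
top [('scan_head', []), ('low_label', [(array([ 0.6269, -0.1975,  0.072 ]), 0.45)])]
wrist [('scan_head', [(array([ 0.658 , -0.0064,  0.0019]), 0.38)]), ('low_label', [(array([ 0.6241, -0.1922,  0.0774]), 0.61)])]
```

View pics/c2.png

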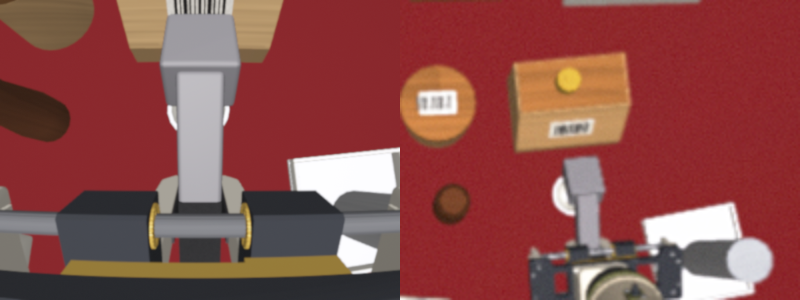

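Left: the head (column ~201) lines up with the label (~199.5). Right: the canister stands in the tray, and the mortar, weight and grinder are untouched. A final correction, then I'll check and hold.

>>> {"name": "apply_moves", "arguments": {"commands": [-0.1,0.1,-0.2,0.002,0.002,0,2,0,0,0,0,0,0,2,0,0,0,0,0,0,2,0,0,0,0,0,0,2]}}

```text
t: 29.18
tool_pos: [0.4601, -0.2063, 0.0771]
orientation: [-3.078, -0.122, -0.543]
force: [0.7, -0.1, -2.1]
opening: 0.0277
```

```bash
python3 g.py .4597 -.2060 .0768 4.5 20; python3 l.py low_label pics/w9.png
```

```text
t 29.18 pos [ 0.4601 -0.2063  0.0771] shift cm [-0.04  0.03 -0.03] turn [ 0.     0.    -0.001] F [ 0.7 -0.1 -2.1] q [-0.71 -0.3   2.21  0.29  1.01  0.66] op 0.0277
[]
0.58 1508 [ 0.62026295 -0.19333163  0.06735298] [ 0.62027415 -0.19319398  0.06725908]
n [-0.91046741 -0.06944589  0.40770867] yaw 4.361789426858519 elev 24.060978274886367 extents [0.06089048 0.01467191 0.00463211] long [-0.07883308  0.99686826 -0.00624599]
rect centre [ 0.62023489 -0.19340884  0.06727716] (60.84017562866211, 14.641233444213867) 0.9323786497116089
```

>>> {"name": "apply_moves", "arguments": {"commands": [0,0,0,0,0,0,2,0,0,0,0,0,0,2,0,0,0,0,0,0,2,0,0,0,0,0,0,2,0,0,0,0,0,0,2,0,0,0,0,0,0,2,0,0,0,0,0,0,2,0,0,0,0,0,0,2]}}

```text
t: 30.32
tool_pos: [0.4602, -0.2064, 0.0772]
orientation: [-3.078, -0.122, -0.544]
force: [0.8, -0.8, -2.7]
opening: 0.0276
```

>>> {"name": "apply_moves", "arguments": {"commands": [0,0,0,0,0,0,2,0,0,0,0,0,0,2,0,0,0,0,0,0,2,0,0,0,0,0,0,2,0,0,0,0,0,0,2,0,0,0,0,0,0,2,0,0,0,0,0,0,2,0,0,0,0,0,0,2]}}

```text
t: 31.32
tool_pos: [0.4602, -0.2064, 0.0772]
orientation: [-3.078, -0.122, -0.544]
force: [-0.1, -0.3, -1.3]
opening: 0.028
```

```bash
python3 g.py .4597 -.2060 .0768 4.5 20
```

```text
t 31.32 pos [ 0.4602 -0.2064  0.0772] shift cm [-0.05  0.04 -0.04] turn [ 0.     0.001 -0.001] F [-0.1 -0.3 -1.3] q [-0.71 -0.3   2.21  0.29  1.01  0.66] op 0.028
```

>>> {"name": "apply_moves", "arguments": {"commands": [0,0,2,0,0,0,2,0,0,4,0,0,0,2,0,0,5,0,0,0,2,0,0,5,0,0,0,2,0,0,4,-0.005,0.08,0,2,0,0,2,-0.01,0.12,0,2,0,0,1,-0.008,0.1,0,2,0,0,0,0,0.03,0,2]}}

```text
t: 32.33
tool_pos: [0.4578, -0.205, 0.3141]
orientation: [-3.137, -0.117, -0.016]
force: [-0.4, -0.1, -2.6]
opening: 0.0275
```

```bash
python3 g.py .440 .3955 .20 -1.1
```

```text
t 32.33 pos [ 0.4578 -0.205   0.3141] shift cm [ -1.78  60.05 -11.41] turn [-0.003  0.01  -0.094] F [-0.4 -0.1 -2.6] q [-0.53 -0.17  1.61  0.01  1.69  0.97] op 0.0275
```

>>> {"name": "apply_moves", "arguments": {"commands": [0,2,0,0,0,0,2,0,4,0,0,0,-0.03,2,0,5,0,0,0,-0.03,2,0,5,0,0,0,-0.03,2,0,5,0,0,0,0,2,0,5,0,0,0,0,2,0,5,0,0,0,0,2,0,5,0,0,0,0,2]}}

```text
t: 33.33
tool_pos: [0.4495, 0.1684, 0.3054]
orientation: [-3.127, 0.039, -0.017]
force: [0.9, -0.1, -1.9]
opening: 0.0273
```

>>> {"name": "apply_moves", "arguments": {"commands": [0,5,0,0,0,0,2,0,5,0,0,0,0,2,0,4,0,0,0,0,2,0,3,0,0,0,0,2,0,1,0,0,0,0,2,0,0,0,0,0,0,2]}}

```text
t: 34.08
tool_pos: [0.4398, 0.3575, 0.3003]
orientation: [-3.121, 0.031, -0.01]
force: [0.4, 0.0, -1.9]
opening: 0.0275
```

```bash
python3 g.py .440 .3955 .20 -1.1
```

```text
t 34.08 pos [0.4398 0.3575 0.3003] shift cm [  0.02   3.8  -10.03] turn [-0.02   0.006  0.001] F [ 0.4  0.  -1.9] q [0.58 0.   1.47 0.01 1.65 2.17] op 0.0275
```

>>> {"name": "apply_moves", "arguments": {"commands": [0,2,0,-0.01,0.003,0,2,0,1.5,-2,-0.01,0.003,0,2,0,0,-3,0,0,0,2,0,0,-3,0,0,0,2,0,0,-1,0,0,0,2,0,0,0,0,0,0,2]}}

```text
t: 34.83
tool_pos: [0.4392, 0.3881, 0.2035]
orientation: [3.139, -0.039, -0.003]
force: [0.5, 0.0, -1.7]
opening: 0.0278
```

```bash
python3 g.py .440 .3955 .15 -1.1
```

```text
t 34.83 pos [0.4392 0.3881 0.2035] shift cm [ 0.08  0.74 -5.35] turn [ 0.003 -0.002  0.006] F [ 0.5  0.  -1.7] q [ 0.64  0.1   1.54 -0.    1.5   2.23] op 0.0278
```

>>> {"name": "apply_moves", "arguments": {"commands": [0.1,0.7,-2,0.003,-0.002,0.006,2,0,0,-3,0,0,0,2,0,0,-2.5,0,0,0,2,0,0,-0.5,0,0,0,2,0,0,0,0,0,0,2]}}

```text
t: 35.45
tool_pos: [0.4441, 0.3968, 0.1292]
orientation: [-3.135, 0.032, -0.014]
force: [0.7, 0.4, -1.9]
opening: 0.0276
```

```bash
python3 g.py .440 .3955 .0579 -1.1
```

```text
t 35.45 pos [0.4441 0.3968 0.1292] shift cm [-0.41 -0.13 -7.13] turn [-0.007  0.009  0.001] F [ 0.7  0.4 -1.9] q [ 0.64  0.17  1.62 -0.    1.35  2.23] op 0.0276
```

>>> {"name": "apply_moves", "arguments": {"commands": [-0.4,-0.1,-1,-0.007,0.009,0,2,0,0,-2,0,0,0,2,0,0,-1,0,0,0,2,0,0,0,0,0,0,2]}}

```text
t: 35.95
tool_pos: [0.441, 0.3965, 0.089]
orientation: [-3.14, 0.032, -0.003]
force: [0.7, 0.3, -2.1]
opening: 0.0276
```

```bash
python3 g.py .440 .3955 .0579 -1.1
```

```text
t 35.95 pos [0.441  0.3965 0.089 ] shift cm [-0.1  -0.1  -3.11] turn [-0.001  0.002  0.001] F [ 0.7  0.3 -2.1] q [ 0.65  0.21  1.65 -0.    1.29  2.24] op 0.0276
```

>>> {"name": "apply_moves", "arguments": {"commands": [-0.1,-0.1,-1,0,0.001,0,2,0,0,-1,0,0,0,2,0,0,-0.4,0,0,0,2,0,0,0,0,0,0,2]}}

```text
t: 36.45
tool_pos: [0.44, 0.3954, 0.0634]
orientation: [-3.14, 0.032, -0.002]
force: [-0.4, -0.1, -2.1]
opening: 0.0281
```

```bash
python3 g.py .440 .3955 .0579 -1.1
```

```text
t 36.45 pos [0.44   0.3954 0.0634] shift cm [ 0.    0.01 -0.55] turn [-0.001  0.001  0.001] F [-0.4 -0.1 -2.1] q [0.65 0.23 1.67 0.   1.24 2.24] op 0.0281
```

>>> {"name": "apply_moves", "arguments": {"commands": [0,0,-0.4,0,0,0,2,0,0,-0.2,0,0,0,2,0,0,0,0,0,0,2]}}

```text
t: 36.83
tool_pos: [0.4406, 0.3959, 0.058]
orientation: [-3.139, 0.032, -0.004]
force: [0.1, 0.4, -1.8]
opening: 0.0276
```

```bash
python3 g.py .440 .3955 .0579 -1.1
```

```text
t 36.83 pos [0.4406 0.3959 0.058 ] shift cm [-0.06 -0.04 -0.01] turn [-0.002  0.002  0.001] F [ 0.1  0.4 -1.8] q [0.65 0.24 1.67 0.   1.23 2.24] op 0.0276
```

>>> {"name": "apply_moves", "arguments": {"commands": [0,0,-0.2,0,0,0,2,0,0,0,0,0,0,2]}}

```text
t: 37.08
tool_pos: [0.4412, 0.3965, 0.0584]
orientation: [-3.138, 0.032, -0.006]
force: [0.2, 0.8, -2.0]
opening: 0.0278
```

>>> {"name": "apply_moves", "arguments": {"commands": [0,0,0,0,0,0,9.3,0,0,0,0,0,0,9.3,0,0,0,0,0,0,9.3,0,0,0,0,0,0,9.3]}}

```text
t: 37.58
tool_pos: [0.4417, 0.3969, 0.0588]
orientation: [-3.137, 0.032, -0.008]
force: [-0.4, -0.3, 0.2]
opening: 0.0629
```

```bash
python3 g.py .440 .3955 .0579 -1.1; python3 m.py pics/w10.png | grep -E "^n|0.04|0.05|0.12"
```

```text
t 37.58 pos [0.4417 0.3969 0.0588] shift cm [-0.17 -0.14 -0.09] turn [-0.004  0.005  0.001] F [-0.4 -0.3  0.2] q [0.65 0.24 1.67 0.   1.23 2.24] op 0.0629
n 40420 [-0.12197357 -0.04999549 -0.05999979] [0.15187515 0.04999902 0.05999338]
-0.05 640 [-0.0276  0.0274] z med/min/max [ 0.0034 -0.0071  0.014 ]
-0.04 625 [-0.0124  0.0146] z med/min/max [0.0316 0.0305 0.0328]
-0.03 696 [-0.0125  0.0152] z med/min/max [0.0317 0.0305 0.0327]
-0.01 184 [-0.0318  0.0348] z med/min/max [0.0298 0.0029 0.0599]
-0.0 1334 [-0.0304  0.0333] z med/min/max [0.0312 0.0027 0.0434]
0.01 3795 [-0.0444  0.0474] z med/min/max [0.0317 0.0044 0.0564]
0.04 1669 [-0.0264  0.0273] z med/min/max [0.0299 0.0004 0.0318]
0.05 1461 [-0.0265  0.0271] z med/min/max [ 0.0302 -0.023   0.0318]
0.06 1206 [-0.0188  0.0212] z med/min/max [0.0303 0.0089 0.0319]
0.07 1608 [-0.0205  0.0228] z med/min/max [0.0301 0.0147 0.0318]
0.11 1104 [-0.0204  0.0226] z med/min/max [0.0071 0.0032 0.0113]
0.12 724 [-0.0203  0.0224] z med/min/max [-0.0019 -0.0065  0.0011]
```

Released at rest in the saddles. I'll open fully, rise straight up and inspect.

>>> {"name": "apply_moves", "arguments": {"commands": [-0.1,-0.1,0,0,0,0,9.3,0,0,0,0,0,0,9.3,0,0,2,0,0,0,9.3,0,0,4,0,0,0,9.3,0,0,5,0,0,0,9.3,0,0,5,0,0,0,9.3,0,0,4,0,0,0,9.3,0,0,0,0,0,0,9.3]}}

```text
t: 38.62
tool_pos: [0.4396, 0.3949, 0.2731]
orientation: [-3.134, 0.032, -0.014]
force: [0.8, 0.4, 0.3]
opening: 0.0927
```

>>> {"name": "apply_moves", "arguments": {"commands": [-2,-3,0,0,0,0,9.3,-2,-5,0,0,0,0,9.3,-1,-5,0,0,0,0,9.3,0,-3,0,0,0,0,9.3,0,0,0,0,0,0,9.3]}}

```text
t: 39.25
tool_pos: [0.3867, 0.2308, 0.274]
orientation: [-3.134, 0.03, -0.016]
force: [0.2, 0.1, 0.1]
opening: 0.0926
```

```bash
python3 g.py .440 .3955 .0579 -1.1; python3 - <<'E'
from h import *
a=[]
for c in ("top","scene"):
    im,d=read_camera(c); a.append(im); np.savez(c+"9.npz",im=im,d=d)
cv2.imwrite("pics/end.png",cv2.resize(np.hstack(a),(800,300)))
for n in ("scanner","cradle","canister","tray","jar","grinder","mortar","weight"): print(n,[(W("scene",k["point"]).round(3).tolist(),round(k["conf"],2)) for k in spot_point(n,"scene")][:1],[(W("top",k["point"]).round(3).tolist(),round(k["conf"],2)) for k in spot_point(n,"top")][:1])
E
```

```text
t 39.25 pos [0.3867 0.2308 0.274 ] shift cm [  5.33  16.47 -21.61] turn [-0.007  0.01  -0.   ] F [0.2 0.1 0.1] q [ 0.42 -0.31  1.81  0.    1.64  2.01] op 0.0926
scanner [([0.449, 0.395, 0.063], 0.82)] [([0.448, 0.396, 0.058], 0.55)]
cradle [([0.444, 0.395, -0.0], 0.95)] [([0.445, 0.396, -0.002], 0.73)]
canister [([0.438, -0.384, 0.004], 0.79)] [([0.437, -0.384, 0.005], 0.95)]
tray [([0.442, -0.378, 0.002], 0.64)] [([0.442, -0.381, 0.0], 0.64)]
jar [([0.455, 0.17, -0.001], 0.56)] [([0.454, 0.174, 0.002], 0.45)]
grinder [([0.515, -0.025, 0.002], 0.91)] [([0.519, -0.03, -0.0], 0.75)]
mortar [([0.533, -0.204, 0.0], 0.6)] [([0.536, -0.201, 0.001], 0.82)]
weight [([0.677, -0.184, 0.119], 0.66)] [([0.679, -0.188, 0.12], 0.41)]
```

View pics/end.png

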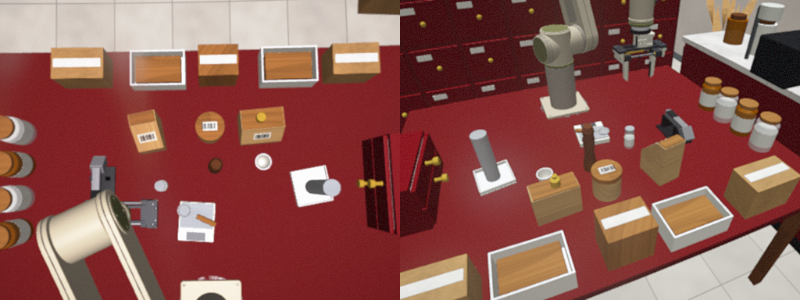

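The canister stands in the tray (491,160), the scanner lies in its cradle (675,125), and everything else stands where it was.

```bash
python3 -c "from plant import *; print(close_job())"
```

```text
the job is handed in; nothing more can be done
None
```

The job is done and was handed in with the clock at about 40 s of the allowed 72 s; no verdict was reported.

- **Canister:** it stands upright in the white tray, about 4–5 mm off the tray's centre.
- **Tall bin label (first):** my first hold settled with the tool about 3 mm high. I corrected that and held still for another 2 s, with the tool within 0.4 mm of the planned 6 cm pose.
- **Low bin label (second):** I held still for over 2 s, with the tool within 0.6 mm of the planned pose. The camera estimates of this label's centre disagreed. The two I relied on differed by about 1.5 mm sideways and I kept the top camera's value. Two less certain network estimates lay 4–6 mm off.
- **Scanner:** it lies back in the cradle saddles and was released. The final network estimates put it about 3–4 mm along the cradle from its starting reading, which is within their stated accuracy of about 4 mm. The wrist camera's depth measurement showed no shift.
- **Bystanders:** the jar, grinder, mortar and weight measured within about 5 mm of their starting positions, which is the cameras' noise. All of them still stand, and the gripper touched nothing at the end.

The barcode reads themselves could not be checked directly; they rest on the measured poses.

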